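# Turn the drying tiles in their stands

## Task

Both rectangular tiles have dried on one side: push each of them by its upper part, with the fingertips, over past upright so that it falls back to lean against the opposite rest of its own stand, with its foot still in the groove. Only push them, never lift them out of their stands, and leave the eight-sided tile and everything else on the bench where it is.

Things in the scene. Friction and masses are not known exactly. Their poses are not given: they have to be found in the camera images.
- stand_a: wooden stand of the rectangular tile_a, fixed. Origin: centre of underside. Base 150 (x) x 170 (y) x 18 mm; a groove 26 mm wide along own y between strips 12 mm high. Two rests: round bars 12 mm thick along own y at own x = -36 and +36 mm, centres 95 mm above the table, on posts. At the start the tile leans on the rest at x = -36 mm, its top edge at about x = -57 mm.
- stand_b: wooden stand of the rectangular tile_b, fixed. Origin: centre of underside. Base 150 (x) x 170 (y) x 18 mm; a groove 26 mm wide along own y between strips 12 mm high. Two rests: round bars 12 mm thick along own y at own x = -36 and +36 mm, centres 95 mm above the table, on posts. At the start the tile leans on the rest at x = -36 mm, its top edge at about x = -57 mm.
- stand_c: wooden stand of the eight-sided tile_c, fixed. Origin: centre of underside. Base 150 (x) x 170 (y) x 18 mm; a groove 26 mm wide along own y between strips 12 mm high. Two rests: round bars 12 mm thick along own y at own x = -36 and +36 mm, centres 95 mm above the table, on posts. At the start the tile leans on the rest at x = -36 mm, its top edge at about x = -57 mm.
- tile_a_foot (a point): bottom edge centre of tile_a: loose rectangular terracotta tile, 130 wide (y), 180 tall (z), 14 mm thick (x), about 0.6 kg, foot in the groove of stand_a, leaning 21 degrees from vertical on one rest; its top 85 mm are clear above the rest bars. Pushed there with 1 to 3 N until past upright, it pivots on its foot and falls onto the opposite rest.
- tile_a_top (a point): centre of the top edge of tile_a, 180 mm up the tile from its foot point, at about 188 mm above the table at the start; same axes
- tile_b_foot (a point): bottom edge centre of tile_b: loose rectangular terracotta tile, 130 wide (y), 180 tall (z), 14 mm thick (x), about 0.6 kg, foot in the groove of stand_b, leaning 21 degrees from vertical on one rest; its top 85 mm are clear above the rest bars. Pushed there with 1 to 3 N until past upright, it pivots on its foot and falls onto the opposite rest.
- tile_b_top (a point): centre of the top edge of tile_b, 180 mm up the tile from its foot point, at about 188 mm above the table at the start; same axes
- tile_c_top (a point): centre of the top edge of the eight-sided terracotta tile (170 mm across flats, 14 mm thick) that leans in stand_c the same way; to be left alone
- jug: bare clay jug with a side handle, 94 mm wide without it, 115 mm tall; origin at the centre of its underside; a bystander
- bowl: bare clay bowl, 120 mm across the rim, 60 mm tall; origin at the centre of its underside; a bystander
- beaker: terracotta beaker, 72 mm across, 85 mm tall; origin at the centre of its underside; a bystander
- glaze_jar: grey jar with a white lid, 64 mm across, 85 mm tall; origin at the centre of its underside; a bystander
- kiln_prop: white square kiln prop standing on end, 38 x 38 x 90 mm; origin at the centre of its underside; a bystander
- slip_brush: wooden brush, 170 mm long, lying flat; a bystander
- turning_weight: dark steel weight with a stub grip, 60 mm across, 50 mm tall; origin at the centre of its underside; a bystander
- tile_a: the rectangular tile_a itself; origin at its foot point, same axes
- tile_b: the rectangular tile_b itself; origin at its foot point, same axes
Mind the look-alikes: they are no part of the job. What is shaped like the stand_a but red is not meant.

How it is judged:
By the outcome, as a careful person would: the job done as asked, in the order asked, and still so for the second after the job is handed in, with the robot touching nothing.
It also fails if it takes over 48 s, if anything falls off the work surface, if the arm or the gripper's body presses on something with over 40 N, if the wrist force passes 120 N, or if a joint passes its speed limit or range.

## Robot

A 7-joint arm with a two-finger parallel gripper is mounted at the origin on the work surface. World frame = base frame: x ahead of the robot, y to its left, z up, the work surface at z = 0. Lengths are in m, angles in rad, forces in N, time in s.
With the tool pointing down it reaches from about 0.425 to 0.825 m from the base axis. Payload 3.6 kg.
Tool frame: the origin (TCP) lies midway between the tips of the shut fingers; the grasp point (between the pads) lies 19 mm behind it; z points along the fingers, y is the direction in which the jaws open and shut (so a half turn about z gives the same grasp; the last joint's range is limited). The gripper opens to 93 mm and grips with 3 to 60 N. Pads are 15 mm wide; open, the fingers measure 128 mm over their backs; the gripper's body (75 mm by 188 mm) begins 65 mm behind the grasp point.
Start: joints at [-1.19, 0.615, -0.013, 1.423, 0.008, 1.103, -0.04], TCP at [0.258, 0.597, 0.219] pointing down, gripper open.
Joint ranges: [-3.12, 3.12], [-0.3, 2.06], [-1.34, 1.32], [0.26, 2.42], [-1.36, 4.5], [0.01, 1.98], [-2.84, 2.84]. Speed limits (rad/s): [2.79, 2.79, 3.14, 3.14, 3.14, 3.14, 3.14].

## Interface

Orientations are given as a unit quaternion [x, y, z, w].
In Python, from station import manip gives the robot as it stands. The module is installed in compiled form; this text tells all that it offers.
- The arm moves only by the tool send_rows, never from a script. Its argument "moves" is a list of rows, each a list of 7 numbers: the opening, from 0 (shut) to 1 (fully open), then the shift along the tool's x, y, z in m, then the turn, a rotation vector about the tool's x, y, z in degrees. A call has 1 to 20 rows; each row is the pose to reach, as a shift and turn from the pose commanded when the call began, along the tool's axes at that moment; what a row does not reach only later rows make up. A row lasts 1/10 s, in which the tool goes at most 50 mm and 8.59 degrees, less where a joint would pass 70% of its speed; a pose out of reach is approached as far as the arm can. A call with a gripper value outside its range is refused whole. The fingers move at their own pace and stop on an object; the grip force is fixed at half the most. Time passes only in rows, so rows that repeat a pose let the fingers close. It gives the time, the measured TCP pose, the force and the opening at its end, in the units of the state.
- manip.observe(): the state, without advancing time (a new reading comes with each control period).
- manip.snapshot(name): name is "scene" or "top" or "wrist"; returns (picture, depth): 480x640x3 uint8, red, green, blue; 480x640 float32, m along the optical axis (not along the pixel's ray), 0 where there is no reading.
- manip.camera_model(name): a dict with "mtx" (3x3 intrinsics, pixels), "R" (3x3) and "t" (3): a world point X has camera coordinates R X + t. Camera axes: x right, y down, z forward; pixel columns grow to the right and rows downward; lengths in m; the calibration is good to about 2 mm. A picture is of the moment at which its call begins: read the wrist's pose just before it. camera_model takes no time and is no camera call; for the wrist camera it gives the pose at the moment of the call.
- manip.finish_job(): hands the job in, once; it reports no verdict.
Trained networks look in the newest picture that a camera, given by its name, has taken for a name from the list of things; names that differ only in an ending like _2 or _b are one class to them, and where a whole thing is asked for, a point or a joint stands for the part that bears it (a point fixed in the world has none). Each returns a list of dicts, best first, with "p" (0 to 1); they miss things now and then, are a little off and sometimes report something else, mostly with a low value. They report only what shows in the picture. A call takes as long as a camera call. They do not tell look-alikes from the thing itself.
- manip.spot_in(thing, camera): "box" ([left, top, width, height] in pixels, round what is visible of it).
- manip.trace(thing, camera): "pixels" (480x640 bool, what is visible of it) and "box" ([left, top, width, height] in pixels, round what is visible of it).
The state is a dict: "t": time; "joint_positions": joint angles; "joint_vel": joint speeds; "joint_torque": joint torques, N m; "ee_pos": TCP position; "orientation": TCP orientation; "wrist_force": force on the tool from outside, world axes, zero at the start; "moment": the same for the moment, N m; "width": finger opening in m.
Only numpy, scipy, OpenCV 4.12 (cv2) and the standard library are available. Lean on these libraries where they do the work, as an engineer would, in place of code of your own. Each camera call takes 0.05 s, during which the arm holds its last target. There are 200 camera calls.

## Working session

There is one attempt and no reset: what is moved stays moved. The work goes in short steps, Python scripts to look and compute and a tool call to move; the robot and the scene stay as the last step left them, time stands still between calls to the robot, and variables do not carry over. Pictures are saved under pics/ and viewed, about 8 in all and at most 12, crops included, and the job is handed in when it is done.

Besides the shell and the picture viewer there is one more tool, called after ">>>" as a command line: name --pt "numbers of a row" for each row, then --argument value for the rest. send_rows: Moves the arm, as the interface text tells. Its arguments: {"type":"object","properties":{"moves":{"type":"array","items":{"type":"array","items":{"type":"number"}}}},"required":["moves"]}

```bash
mkdir -p pics; cat > h.py <<'E'
import numpy as np, cv2
from station import manip
def snap(c,name=None):
    m=manip.camera_model(c); p,d=manip.snapshot(c)
    if name: cv2.imwrite('pics/%s.png'%name,p[:,:,::-1])
    return p,d,m
def cloud(d,m):
    v,u=np.mgrid[0:480,0:640]; K=m['mtx']
    X=np.stack([(u-K[0,2])/K[0,0]*d,(v-K[1,2])/K[1,1]*d,d],-1)
    return (X-np.array(m['t']))@np.array(m['R'])
E
python3 - <<'E'
from h import *
s=manip.observe(); print({k:np.round(v,3) for k,v in s.items()})
P=[]
for c in('top','scene'):
    p,d,m=snap(c); P.append(p); W=cloud(d,m); np.savez('/tmp/'+c,p=p,d=d,W=W)
    print(c,np.round(m['t'],2),np.round(m['R'],2).tolist())
    for th in('stand_a','tile_a','tile_c_top'):
        for r in manip.trace(th,c)[:5]:
            px=r['pixels']&(d>0); w=W[px]; 
            if len(w): print(th,round(r['p'],2),np.round(r['box']),np.round(np.median(w,0),3),w.min(0).round(3),w.max(0).round(3))
cv2.imwrite('pics/top.png',P[0][:,:,::-1]);cv2.imwrite('pics/scene.png',P[1][:,:,::-1])
E
```

```text
{'t': np.float64(0.0), 'joint_positions': array([-1.19 ,  0.616, -0.013,  1.425,  0.008,  1.103, -0.04 ]), 'joint_vel': array([-0.   ,  0.001,  0.001,  0.   , -0.   ,  0.001, -0.001]), 'joint_torque': array([-0.0000e+00, -4.5894e+01,  2.0900e-01, -1.6574e+01, -6.1000e-02,
        2.1000e-02,  0.0000e+00]), 'ee_pos': array([0.257, 0.596, 0.218]), 'orientation': array([ 0.202,  0.979, -0.001, -0.   ]), 'wrist_force': array([ 0.049,  0.578, -0.721]), 'moment': array([-0.045,  0.001, -0.02 ]), 'width': np.float64(0.093)}
top [-0.    0.53  1.2 ] [[0.01, -1.0, 0.02], [-1.0, -0.01, -0.05], [0.05, -0.02, -1.0]]
stand_a 0.92 [407. 213.  74.  56.] [ 0.52  -0.293  0.02 ] [ 0.47  -0.424 -0.003] [ 0.623 -0.223  0.106]
stand_a 0.82 [131. 310.  80.  63.] [0.266 0.399 0.02 ] [ 0.184  0.309 -0.003] [0.35  0.504 0.108]
stand_a 0.67 [156. 220.  76.  65.] [0.537 0.325 0.02 ] [ 0.423  0.265 -0.005] [0.593 0.454 0.167]
stand_a 0.6 [290. 180.  54.  70.] [0.601 0.064 0.02 ] [ 0.524 -0.054 -0.005] [0.703 0.108 0.106]
tile_a 0.88 [421. 202.  63.  43.] [ 0.582 -0.312  0.128] [ 0.536 -0.448 -0.007] [ 0.653 -0.2
[... 204 characters left out ...]
186]
scene [-0.47 -0.14  1.66] [[0.87, 0.49, 0.01], [0.42, -0.73, -0.53], [-0.25, 0.47, -0.85]]
stand_a 0.83 [320. 239.  69.  61.] [ 0.621 -0.003  0.02 ] [ 0.53  -0.058 -0.005] [0.706 0.125 0.183]
stand_a 0.81 [234. 314.  80.  86.] [ 0.544 -0.335  0.019] [ 0.463 -0.413 -0.007] [ 0.64  -0.22   0.186]
stand_a 0.6 [341. 156.  63.  49.] [0.539 0.323 0.019] [ 0.416  0.263 -0.007] [0.59  0.477 0.106]
tile_a 0.98 [348. 124.  38.  62.] [0.479 0.352 0.123] [ 0.374  0.288 -0.01 ] [0.519 0.58  0.196]
tile_a 0.9 [257. 320.  48.  56.] [ 0.59  -0.325  0.147] [ 0.531 -0.384 -0.001] [ 0.625 -0.196  0.195]
tile_c_top 0.79 [327. 247.  58.  31.] [ 0.629 -0.022  0.155] [ 0.537 -0.039  0.013] [0.703 0.069 0.184]
```

View pics/top.png

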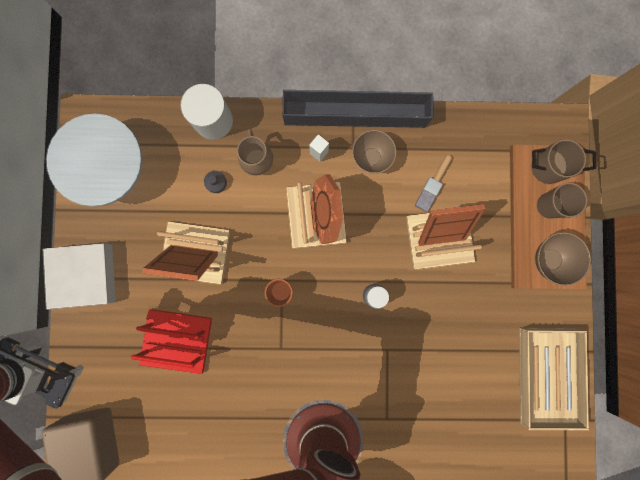

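View pics/scene.png

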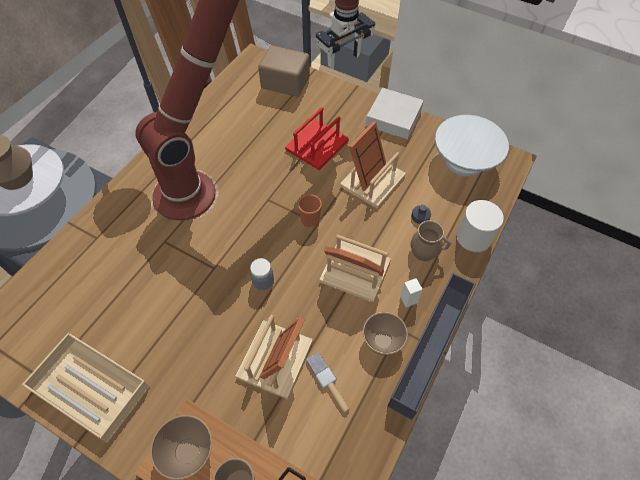

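```bash
python3 - <<'E'
import numpy as np,cv2
z=np.load('/tmp/top.npz');W=z['W'];d=z['d']
for n,(l,t,w,h) in dict(right=(395,195,100,85),left=(135,210,105,85),mid=(275,165,80,95),red=(120,300,100,85)).items():
    p=W[t:t+h,l:l+w].reshape(-1,3)[d[t:t+h,l:l+w].ravel()>0]
    s=p[(p[:,2]>.012)&(p[:,2]<.040)]
    r=cv2.minAreaRect(s[:,:2].astype('f')); print(n,'base',np.round(r[0],3),np.round(r[1],3),round(r[2],1))
    q=p[p[:,2]>.115]
    if len(q)>20:
        c=q.mean(0);u,S,v=np.linalg.svd(q-c);print(' tile',len(q),c.round(3),'n',v[2].round(3),'top edge',q[q[:,2]>.172].mean(0).round(3),q.min(0).round(3),q.max(0).round(3))
E
```

```text
right base [ 0.579 -0.314] [0.202 0.172] 8.3
 tile 1050 [ 0.596 -0.309  0.163] n [-0.899 -0.115  0.423] top edge [ 0.606 -0.308  0.185] [ 0.567 -0.377  0.115] [ 0.625 -0.245  0.195]
left base [0.506 0.358] [0.172 0.15 ] 82.8
 tile 1053 [0.463 0.361 0.164] n [-0.896  0.124 -0.426] top edge [0.453 0.364 0.186] [0.435 0.297 0.115] [0.492 0.43  0.194]
mid base [0.615 0.027] [0.17 0.15] 6.7
 tile 1005 [ 0.617 -0.012  0.152] n [-0.109  0.888  0.447] top edge [ 0.62  -0.025  0.178] [ 0.534 -0.036  0.115] [0.703 0.013 0.186]
red base [0.265 0.403] [0.171 0.151] 82.4
```

The top view shows four stands:
- **Left, pixel (188,258):** natural wood with a rectangular tile whose top leans toward the robot. It is a target.
- **Right, (448,232):** natural wood with a rectangular tile leaning away from the robot. It is a target.
- **Middle, (320,210):** holds the eight-sided tile. Leave it.
- **Red, (175,342):** empty look-alike. Ignore it.

I'll confirm this with one enlarged crop.

```bash
python3 - <<'E'
import cv2,numpy as np
a=cv2.imread('pics/top.png');f=lambda l,t:cv2.resize(a[t:t+100,l:l+110],None,fx=3.5,fy=3.5)
cv2.imwrite('pics/crop1.png',np.hstack([f(135,205),f(395,190)]))
W=np.load('/tmp/top.npz')['W'];print('box',W[275,78].round(3),'bowl',W[160,95].round(3))
E
```

```text
box [0.441 0.653 0.047] bowl [0.737 0.597 0.096]
```

View pics/crop1.png

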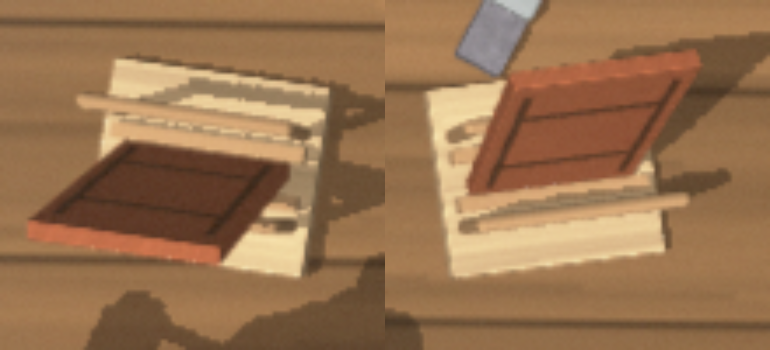

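>>> send_rows --pt "0.5 0 0 -0.05 0 0 0" --pt "0.5 -0.04 -0.027 -0.05 0 0 -4" --pt "0.5 -0.08 -0.054 -0.05 0 0 -8" --pt "0.5 -0.12 -0.08 -0.05 0 0 -12" --pt "0.5 -0.16 -0.107 -0.05 0 0 -15.8" --pt "0.5 -0.2 -0.134 -0.05 0 0 -15.8" --pt "0.5 -0.222 -0.148 -0.05 0 0 -15.8" --pt "0.5 -0.222 -0.148 -0.05 0 0 -15.8" --pt "0.5 -0.222 -0.148 -0.05 0 0 -15.8" --pt "0.5 -0.222 -0.148 -0.05 0 0 -15.8"

```text
t: 1.4
ee_pos: [0.4015, 0.3746, 0.2687]
orientation: [0.064, 0.998, 0.001, -0.0]
wrist_force: [-0.4, 0.0, 0.1]
width: 0.0465
```

The crop shows that both are plain rectangular tiles in natural wood stands: the left one leans toward the robot, the right one away. I'll lower behind the left tile and start pushing.

>>> send_rows --pt "0.5 0 0 0.04 0 0 0" --pt "0.5 0 0 0.08 0 0 0" --pt "0.5 0 0 0.104 0 0 0" --pt "0.5 0 0 0.104 0 0 0" --pt "0.5 -0.01 0 0.104 0 0 0" --pt "0.5 -0.018 0 0.104 0 0 0" --pt "0.5 -0.024 0 0.104 0 0 0" --pt "0.5 -0.03 0 0.104 0 0 0" --pt "0.5 -0.036 0 0.104 0 0 0" --pt "0.5 -0.042 0 0.104 0 0 0" --pt "0.5 -0.048 0 0.104 0 0 0" --pt "0.5 -0.054 0 0.104 0 0 0"

```text
t: 2.6
ee_pos: [0.4568, 0.3657, 0.1647]
orientation: [0.066, 0.998, 0.0, 0.0]
wrist_force: [-0.5, 0.3, 0.1]
width: 0.0465
```

>>> send_rows --pt "0.5 -0.005 0 0 0 0 0" --pt "0.5 -0.01 0 0 0 0 0" --pt "0.5 -0.015 0 0 0 0 0" --pt "0.5 -0.02 0 0 0 0 0" --pt "0.5 -0.025 0 0 0 0 0" --pt "0.5 -0.03 0 0 0 0 0"

```text
t: 3.2
ee_pos: [0.4867, 0.3615, 0.1646]
orientation: [0.066, 0.998, -0.0, 0.0]
wrist_force: [-0.6, 0.3, -0.4]
width: 0.0467
```

```bash
python3 - <<'E'
from h import *
p,d,m=snap('scene'); cv2.imwrite('pics/s2.png',cv2.resize(p[90:250,270:470,::-1],None,fx=3,fy=3))
E
```

```text
(no output)
```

View pics/s2.png

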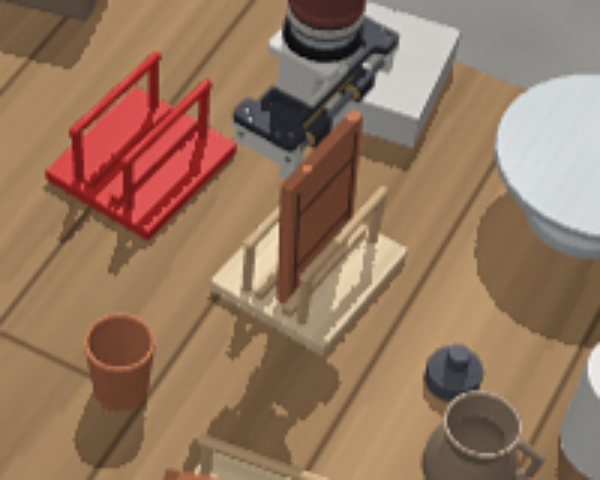

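The tile (crop about (320,210)) is almost upright with the fingers behind it and its foot still in the groove. I'll keep pushing past upright, then back off and rise.

>>> send_rows --pt "0.5 -0.005 0 0 0 0 0" --pt "0.5 -0.01 0 0 0 0 0" --pt "0.5 -0.015 0 0 0 0 0" --pt "0.5 -0.02 0 0 0 0 0" --pt "0.5 -0.025 0 0 0 0 0" --pt "0.5 -0.03 0 0 0 0 0" --pt "0.5 -0.035 0 0 0 0 0" --pt "0.5 -0.04 0 0 0 0 0" --pt "0.5 -0.04 0 0 0 0 0" --pt "0.5 -0.04 0 0 0 0 0" --pt "0.5 -0.04 0 0 0 0 0" --pt "0.5 -0.03 0 0 0 0 0" --pt "0.5 -0.01 0 -0.02 0 0 0" --pt "0.5 0 0 -0.06 0 0 0" --pt "0.5 0 0 -0.1 0 0 0" --pt "0.5 0 0 -0.13 0 0 0" --pt "0.5 0 0 -0.13 0 0 0"

```text
t: 4.95
ee_pos: [0.487, 0.3638, 0.3001]
orientation: [0.065, 0.998, 0.004, 0.004]
wrist_force: [-0.5, -0.4, -0.1]
width: 0.0464
```

```bash
python3 - <<'E'
from h import *
s=manip.observe();print(s['ee_pos'].round(4),s['joint_positions'].round(2))
p,d,m=snap('scene'); cv2.imwrite('pics/s3.png',cv2.resize(p[90:250,270:470,::-1],None,fx=3,fy=3))
E
```

```text
[0.487  0.3638 0.3001] [-0.65  0.48 -0.05  1.43  0.02  1.22  0.74]
```

View pics/s3.png

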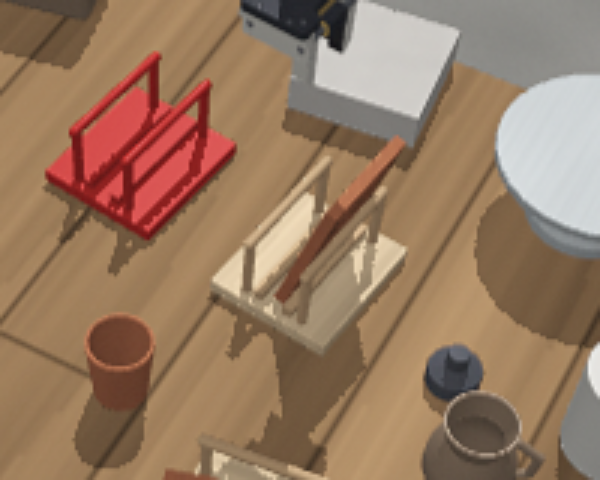

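The left tile now leans on the opposite rest (crop (345,215)). Next I'll move across to behind the right tile.

>>> send_rows --pt "0.5 -0.015 -0.04 0 0 0 -1" --pt "0.5 -0.03 -0.08 0 0 0 -2" --pt "0.5 -0.046 -0.12 0 0 0 -3" --pt "0.5 -0.062 -0.16 0 0 0 -4" --pt "0.5 -0.078 -0.2 0 0 0 -5" --pt "0.5 -0.094 -0.24 0 0 0 -6" --pt "0.5 -0.11 -0.28 0 0 0 -7" --pt "0.5 -0.125 -0.32 0 0 0 -8" --pt "0.5 -0.14 -0.36 0 0 0 -9" --pt "0.5 -0.156 -0.4 0 0 0 -10" --pt "0.5 -0.172 -0.44 0 0 0 -11" --pt "0.5 -0.188 -0.48 0 0 0 -12" --pt "0.5 -0.203 -0.52 0 0 0 -13" --pt "0.5 -0.219 -0.56 0 0 0 -14" --pt "0.5 -0.234 -0.6 0 0 0 -15" --pt "0.5 -0.249 -0.638 0 0 0 -15" --pt "0.5 -0.249 -0.638 0 0 0 -15" --pt "0.5 -0.249 -0.638 0 0 0 -15" --pt "0.5 -0.249 -0.638 0 0 0 -15"

```text
t: 6.9
ee_pos: [0.649, -0.3011, 0.2935]
orientation: [-0.066, 0.998, 0.001, -0.001]
wrist_force: [-0.1, 1.5, 1.0]
width: 0.0466
```

```bash
python3 - <<'E'
from h import *
s=manip.observe();print(s['ee_pos'].round(4),s['orientation'].round(3),s['joint_positions'].round(2))
p,d,m=snap('scene'); cv2.imwrite('pics/s4.png',cv2.resize(p[240:420,190:410,::-1],None,fx=3,fy=3))
E
```

```text
[ 0.649  -0.3011  0.2935] [-0.066  0.998  0.001 -0.001] [ 0.4   0.69  0.    1.07 -0.    1.39  2.11]
```

View pics/s4.png

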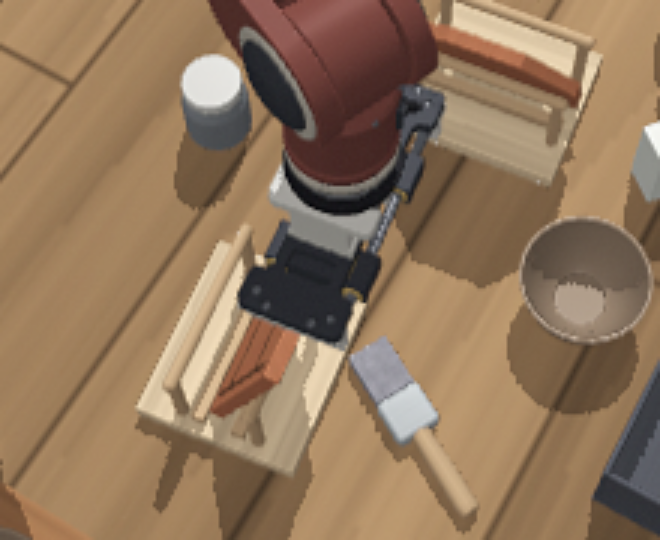

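The gripper is beyond the right tile on its leaning side, with the brush flat on the bench and clear. I'll lower and push toward the robot (+tool x).

>>> send_rows --pt "0.5 0 0 0.03 0 0 0" --pt "0.5 0 0 0.06 0 0 0" --pt "0.5 0 0 0.09 0 0 0" --pt "0.5 0 0 0.12 0 0 0" --pt "0.5 0 0 0.129 0 0 0" --pt "0.5 0 0 0.129 0 0 0" --pt "0.5 0.01 0 0.129 0 0 0" --pt "0.5 0.018 0 0.129 0 0 0" --pt "0.5 0.024 0 0.129 0 0 0" --pt "0.5 0.03 0 0.129 0 0 0" --pt "0.5 0.036 0 0.129 0 0 0" --pt "0.5 0.042 0 0.129 0 0 0" --pt "0.5 0.048 0 0.129 0 0 0" --pt "0.5 0.054 0 0.129 0 0 0" --pt "0.5 0.06 0 0.129 0 0 0" --pt "0.5 0.066 0 0.129 0 0 0" --pt "0.5 0.072 0 0.129 0 0 0" --pt "0.5 0.078 0 0.129 0 0 0" --pt "0.5 0.084 0 0.129 0 0 0"

```text
t: 8.85
ee_pos: [0.5647, -0.3145, 0.1654]
orientation: [-0.065, 0.998, 0.0, -0.001]
wrist_force: [-0.1, 0.3, 0.3]
width: 0.0463
```

>>> send_rows --pt "0.5 0.005 0 0 0 0 0" --pt "0.5 0.01 0 0 0 0 0" --pt "0.5 0.015 0 0 0 0 0" --pt "0.5 0.02 0 0 0 0 0" --pt "0.5 0.025 0 0 0 0 0" --pt "0.5 0.03 0 0 0 0 0" --pt "0.5 0.035 0 0 0 0 0" --pt "0.5 0.04 0 0 0 0 0" --pt "0.5 0.04 0 0 0 0 0" --pt "0.5 0.04 0 0 0 0 0" --pt "0.5 0.04 0 0 0 0 0" --pt "0.5 0.03 0 0 0 0 0" --pt "0.5 0.01 0 -0.02 0 0 0" --pt "0.5 0 0 -0.06 0 0 0" --pt "0.5 0 0 -0.1 0 0 0" --pt "0.5 0 0 -0.13 0 0 0" --pt "0.5 -0.02 0.05 -0.13 0 0 0" --pt "0.5 -0.04 0.1 -0.13 0 0 0" --pt "0.5 -0.06 0.15 -0.13 0 0 0" --pt "0.5 -0.06 0.15 -0.13 0 0 0"

```text
t: 10.85
ee_pos: [0.6085, -0.1478, 0.2958]
orientation: [-0.071, 0.997, 0.003, 0.001]
wrist_force: [-0.8, 0.3, 0.0]
width: 0.0467
```

```bash
python3 - <<'E'
from h import *
s=manip.observe();print(s['t'],s['ee_pos'].round(4),s['wrist_force'].round(2))
p,d,m=snap('scene'); cv2.imwrite('pics/s5.png',cv2.resize(p[90:450,150:510,::-1],(600,600)))
W=cloud(d,m)
for r in manip.trace('tile_a','scene')[:3]:
    w=W[r['pixels']&(d>0)]; q=w[w[:,2]>.172]; print(round(r['p'],2),np.round(r['box']),len(q),np.median(q,0).round(3))
E
```

```text
10.85 [ 0.6085 -0.1478  0.2958] [-0.81  0.28  0.04]
0.78 [363. 136.  42.  50.] 188 [0.554 0.34  0.192]
0.75 [236. 302.  49.  78.] 521 [ 0.507 -0.328  0.188]
```

View pics/s5.png

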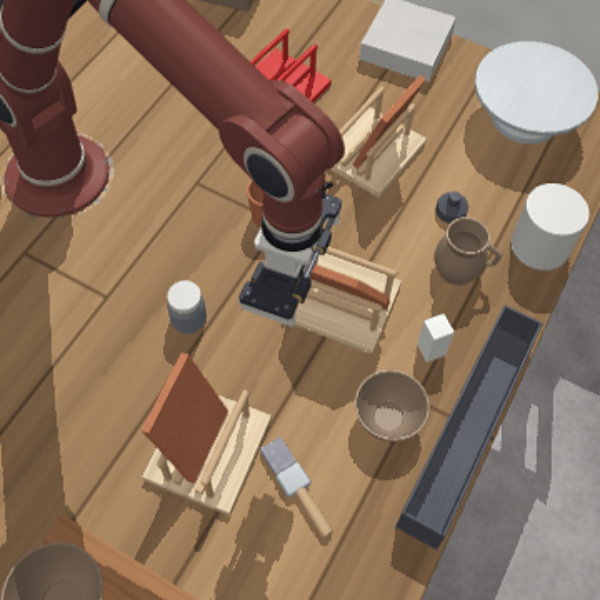

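Both tiles now lean on their opposite rests with their feet in the grooves. The eight-sided tile and the bystanders are where they were, and the gripper is 0.30 m up, clear of everything.

```bash
python3 -c "
from station import manip; print(manip.finish_job())"
```

```text
the job is handed in; nothing more can be done
None
```

I pushed both rectangular tiles past upright with the half-open fingertips. Each fell back onto the opposite rest of its stand with its foot still in the groove. The job was handed in at about 11 s of the 48 s allowed.

- **Last picture:** both tiles lean on the far rests. The eight-sided tile, the red stand and the other items look unmoved by eye; I did not measure their positions again.
- **Tile positions:** the top edges measured at about x = 0.554 m for the left tile (it started near 0.453) and 0.507 m for the right (it started near 0.606). The right tile's figure is about 40 mm past its stand's centre, less than the 57 mm expected. I took that as coming from face points lower down the tile being counted as edge, and did not check further.
- **Forces:** the wrist force read at the end of each move stayed under 2 N. At hand-in the gripper was at z = 0.30 m, touching nothing.

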